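# Find the rocking canister lid and seat it

### The arm

A 6-joint arm with a two-finger parallel gripper is mounted at the origin on the work surface. World frame = base frame: x ahead of the robot, y to its left, z up, the work surface at z = 0. Lengths are in m, angles in rad, forces in N, time in s.
With the tool pointing down it reaches from about 0.375 to 0.9 m from the base axis. Payload 3.1 kg.
Tool frame: the origin (TCP) lies on the centre line of the jaws, within the pads' length; the fingertips stand 8 mm ahead of it and the grasp point (between the pads) lies 11 mm behind it; z points along the fingers, y is the line along which they close (so a half turn about z gives the same grasp; the last joint's range is limited). The gripper opens to 85 mm and grips with 20 to 120 N. Pads are 22 mm wide; open, the fingers measure 114 mm over their backs; the gripper's body (76 mm by 85 mm) begins 54 mm behind the grasp point. The pads swing forward as they close: fully open they stand 13 mm farther back than shut.
Start: joints at [0.978, 0.527, 1.433, -0, 1.181, -0.178], TCP at [0.252, 0.572, 0.239] pointing down, gripper open.
Joint ranges: [-3.08, 3.08], [-0.75, 2.2], [0.22, 2.44], [-1.43, 4.57], [0, 2.65], [-2.85, 2.85]. Speed limits (rad/s): [2.79, 2.79, 3.14, 3.14, 3.14, 3.14].

### API

Orientations are given as a unit quaternion [x, y, z, w].
In Python, from station import * gives the robot as it stands.
- The arm moves only by the tool play_rows, never from a script. Its argument "rows" is a list of rows, each a list of 3 entries, a list of its own where there are three numbers: the turn, a rotation vector about the tool's x, y, z in degrees, then the shift along the tool's x, y, z in mm, then the closure, from 0 (fully open) to 1 (shut). In form: [[[ax, ay, az], [dx, dy, dz], jaw], ...]. A call has 1 to 12 rows; each row shifts and turns the commanded pose from where the row before left it, along the tool's axes as they then stand; what a row does not reach is not made up. A row lasts 1/12 s, in which the tool goes at most 41.7 mm and 7.16 degrees, less where a joint would pass 70% of its speed; a pose out of reach is approached as far as the arm can. A call with a gripper value outside its range is refused whole. The fingers move at their own pace and stop on an object; "grip_force" is the grip in N (left out, the last holds). Time passes only in rows, so rows that do not move let the fingers close. It gives the time, the measured TCP pose, the force, the opening and the grip force at its end, in the units of the state.
- sense(): the state, without advancing time (a new reading comes with each control period).
- snapshot(name): name is "scene" or "top" or "wrist"; returns (picture, depth): 400x640x3 uint8, red, green, blue; 400x640 float32, m along the optical axis (not along the pixel's ray), 0 where there is no reading.
- get_calibration(name): a dict with "vfov" (degrees; the focal length in pixels is half the picture's height over the tangent of half this angle, whatever the lens; pixels are square), "cx", "cy" (the principal point, pixels), "k1" (the pictures are not rectified: a ray, as slopes to the right and down, at radius r is drawn at 1 + k1 r^2 times it, then the intrinsics apply), "xyz" and "attitude" of the camera in the world. Camera axes: x right, y down, z forward; pixel columns grow to the right and rows downward; lengths in m; the calibration is good to about 2 mm. A picture is of the moment at which its call begins: read the wrist's pose just before it. get_calibration takes no time and is no camera call; for the wrist camera it gives the pose at the moment of the call.
- sign_off(): hands the job in; it is judged then, once.
The state is a dict: "t": time; "q": joint angles; "qd": joint speeds; "tau": joint torques, N m; "tcp_pos": TCP position; "tool_rot": TCP orientation; "force": force on the tool from outside, world axes, zero at the start; "ft_torque": the same for the moment, N m; "finger_gap": opening from 0.0 (shut) to 1.0 (fully open); "gripper_force": force on a finger pad.
Only numpy, scipy, OpenCV 4.12 (cv2) and the standard library are available. Lean on these libraries where they do the work, as an engineer would, in place of code of your own. Each camera call takes 0.05 s, during which the arm holds its last target. There are 200 camera calls.

### The job

One of the three canister lids is not pushed home. With a fingertip, gently press each lid in turn from the robot's left to its right to find the one that rocks; once all three have been tried, press that lid down until it sits level and fully home like the others. Press firmly only the lid that rocks, do not lift any lid, and leave everything else on the counter where it stands.

Things in the scene. Friction and masses are not known exactly. Their poses are not given: they have to be found in the camera images.
- caddy: Fixed low wooden tray, 140 x 400 x 28 mm, that carries the three canisters in a row. Origin at the centre of its underside on the counter; its y axis runs along the row towards the robot's left, x away from the robot, z up. Place and heading (within 20 degrees) differ from run to run.
- lid_1: Left lid, seen from the robot. Each lid: loose flat wooden disc, 90 x 12 mm, 150 g, black band, dark dot at its centre; origin at the centre of its underside, z up. It lies in the mouth of a fixed white canister, 108 mm across, rim 95 mm above the counter. Home: level, underside 87 mm, upper face 99 mm above the counter, firm on a soft seal (8 N per mm, 2.5 mm at most). Over 18 N on a firm lid is too much.
- lid_2: Middle lid, same make, over the caddy's centre; the others are 125 mm to either side. The one not home (any of the three) balances level on a seal bar 16 mm wide that stands 4 mm high under its middle, along the caddy's x. 2 to 8 N on its left or right edge (32 mm from its centre along the caddy's y) tips it 0.12 rad till that edge stops; let go, it falls back level. Front or back edge: no tip.
- lid_3: Right lid, same make. Seating the lid that rocks: a straight press at its centre of more than 15 N (22 N is ample) drives the seal bar in; the lid sinks 4 mm to its seal, gives with it a little more, and stays home when let go.
- mug: Blue mug, 76 mm wide, 85 mm tall, beyond the canisters; a bystander. Origin at the centre of its underside.
- pepper_mill: Dark wooden pepper mill, 48 mm wide, 108 mm tall, beyond the canisters; a bystander. Origin at the centre of its underside.
- spice_jar: Amber spice jar with a red cap, 44 mm wide, 85 mm tall, on the robot's side of the caddy; a bystander. Origin at the centre of its underside.
- spoon: Steel spoon with a wooden handle, 160 mm long, lying on the robot's side of the caddy; a bystander. Origin under the middle of its length.
- bowl: White bowl, 110 mm wide, 50 mm tall, right of the caddy; a bystander. Origin at the centre of its underside.
- timer: Yellow kitchen timer disc, 60 mm wide, 28 mm tall, left of the caddy; a bystander. Origin at the centre of its underside.
There are look-alikes about, which are no part of the job. Leave any turquoise or yellow look-alike of the lid_1 alone. Leave any grey or purple look-alike of the lid_2 alone.

How it is judged:
By the outcome, as a careful person would: the job done as asked, in the order asked, and still so for the second after the job is handed in, with the robot touching nothing.
It also fails if it takes over 43 s, if anything falls off the work surface, if the arm or the gripper's body presses on something with over 40 N, if the wrist force passes 120 N, or if a joint passes its speed limit or range.

## Working session

There is one attempt and no reset: what is moved stays moved. The work goes in short steps, Python scripts to look and compute and a tool call to move; the robot and the scene stay as the last step left them, time stands still between calls to the robot, and variables do not carry over. Pictures are saved under pics/ and viewed, at most 10 in all, crops included, and the job is handed in when it is done.

Besides the shell and the picture viewer there is one more tool, called by a JSON object that holds its "op" and its "data", one argument or row to a line. play_rows: Moves the arm, as the interface text tells. Its arguments: {"type":"object","properties":{"rows":{"type":"array","items":{"type":"array"}},"grip_force":{"type":"number"}},"required":["rows"]}

```bash
ls; mkdir -p pics; python3 - <<'E'
from station import *
import cv2,numpy as np
s=sense();print(s)
for n in("scene","top"):
    p,d=snapshot(n);cv2.imwrite(f"pics/{n}.png",p[:,:,::-1]);np.save(f"{n}_d.npy",d);np.save(f"{n}_p.npy",p);print(get_calibration(n))
print(get_calibration("wrist"))
E
```

```text
pics
{'t': 0.0, 'q': array([ 9.77504330e-01,  5.28437486e-01,  1.43391939e+00,  8.10753315e-06,
        1.18138857e+00, -1.78513408e-01]), 'qd': array([ 1.22951170e-03, -1.87687736e-03,  8.16386853e-04, -9.30366129e-04,
       -8.33163056e-04, -3.58471659e-05]), 'tau': array([-6.93873972e-05, -4.42359674e+01, -1.78025115e+01, -1.67334751e-04,
        8.23192036e-03, -2.40115170e-06]), 'tcp_pos': array([0.25144606, 0.57142013, 0.23834578]), 'tool_rot': array([ 2.05907232e-01,  9.78570924e-01, -9.95824803e-04, -4.08623247e-04]), 'force': array([ 0.33789753,  0.40946677, -0.18593615]), 'ft_torque': array([-0.01137545,  0.0441335 , -0.01166915]), 'gripper_force': 0.0, 'finger_gap': 0.9996407932778121}
{'vfov': 57.02034876946496, 'cx': 320.9329054853683, 'cy': 198.19967136010715, 'k1': -0.032985527496978015, 'xyz': array([ 0.92786981, -0.40399977,  0.79256618]), 'attitude': array([ 0.87804246,  0.34369511, -0.1158737 , -0.31223133])}
{'vfov': 44.93846931407176, 'cx': 326.17193302817327, 'cy': 201.53443992834667, 'k1': -0.11381837301924437, 'xyz': array([0.41660734, 0.02187991, 1.40652362]), 'attitude': array([ 0.71580147, -0.69674869,  0.03258744, -0.03328024])}
{'vfov': 65.19006955957634, 'cx': 318.696131732303, 'cy': 201.45120259981258, 'k1': -0.00985278225419502, 'xyz': array([0.18084052, 0.60237763, 0.37300916]), 'attitude': array([0.82736766, 0.54063867, 0.08206827, 0.12820837])}
```

View pics/top.png

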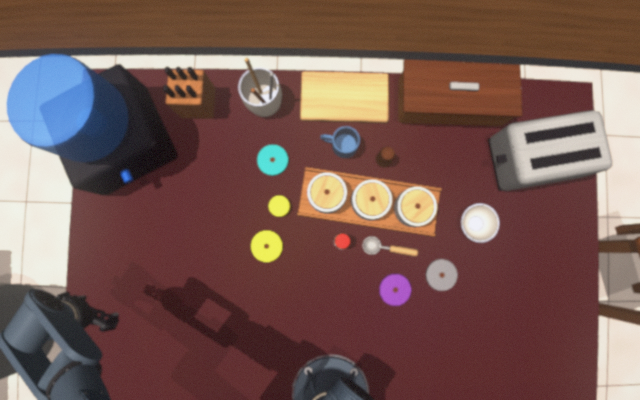

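View pics/scene.png

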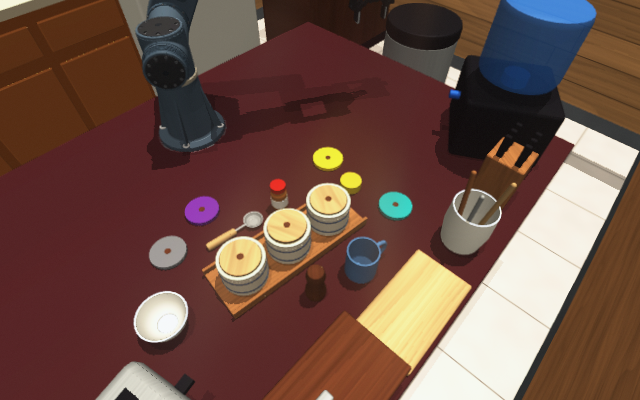

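The top view shows the lids' dots at about (327,192), (372,199) and (418,206). In the scene view they are at (328,199), (287,225) and (240,257). Next I refine and triangulate these.

```bash
cat > h.py <<'E'
from station import *
import cv2,numpy as np
from scipy.spatial.transform import Rotation as R
def rays(c,uv):
    f=200/np.tan(np.radians(c["vfov"]/2)); K=np.array([[f,0,c["cx"]],[0,f,c["cy"]],[0,0,1]])
    n=cv2.undistortPoints(np.array(uv,float).reshape(-1,1,2),K,np.array([c["k1"],0,0,0.]))[:,0]
    return np.c_[n,np.ones(len(n))]@R.from_quat(c["attitude"]).as_matrix().T
def dot(p,u,v,r=7):
    g=cv2.cvtColor(p,cv2.COLOR_RGB2GRAY).astype(float)[v-r:v+r+1,u-r:u+r+1]
    w=np.clip(np.median(g)-25-g,0,None); y,x=np.mgrid[v-r:v+r+1,u-r:u+r+1]
    return (x*w).sum()/w.sum(),(y*w).sum()/w.sum()
def tri(c1,r1,c2,r2):
    out=[]
    for a,b in zip(r1,r2):
        s=np.linalg.lstsq(np.c_[a,-b],c2["xyz"]-c1["xyz"],rcond=None)[0]
        P=c1["xyz"]+s[0]*a;Q=c2["xyz"]+s[1]*b
        out.append(np.r_[(P+Q)/2,np.linalg.norm(P-Q)])
    return np.array(out)
E
python3 - <<'E'
from h import *
np.set_printoptions(precision=4,suppress=True)
px={"top":[(327,192),(372,199),(418,206)],"scene":[(328,199),(287,225),(240,257)]}
C={};Ry={}
for n in px:
    p=np.load(n+"_p.npy");d=np.load(n+"_d.npy");uv=[dot(p,*a) for a in px[n]];print(n,np.array(uv))
    C[n]=get_calibration(n);Ry[n]=rays(C[n],uv)
    print(np.array([C[n]["xyz"]+d[int(round(v)),int(round(u))]*r for (u,v),r in zip(uv,Ry[n])]))
T=tri(C["top"],Ry["top"],C["scene"],Ry["scene"]);print(T)
e=T[0,:2]-T[2,:2];print("len",np.linalg.norm(e),"heading",np.degrees(np.arctan2(-e[0],e[1])))
s=sense();print(R.from_quat(s["tool_rot"]).as_matrix())
E
```

```text
top [[326.4933 191.4518]
 [372.2506 198.3645]
 [417.4126 205.5794]]
[[ 0.5662  0.0247  0.1002]
 [ 0.5504 -0.0999  0.1026]
 [ 0.5345 -0.2241  0.0984]]
scene [[327.9441 198.1406]
 [286.3812 224.3358]
 [239.6039 256.0226]]
[[ 0.5678  0.025   0.0996]
 [ 0.5512 -0.0983  0.1023]
 [ 0.5355 -0.2231  0.0991]]
[[ 0.5669  0.0252  0.0986  0.0013]
 [ 0.551  -0.0992  0.1029  0.0017]
 [ 0.5348 -0.2235  0.0987  0.0013]]
len 0.25072055220789 heading -7.3421756090815276
[[-0.9152  0.403  -0.0011]
 [ 0.403   0.9152 -0.0017]
 [ 0.0003 -0.0019 -1.    ]]
```

The middle lid's dot triangulates about 4 mm higher than the other two, so it is probably the one that rocks. The caddy heading is −7.3°. I'll shut the gripper and travel to above lid 1.

{"op": "play_rows", "data": {
  "rows": [
    [[0,0,0],[-31.2,-21.3,0],1],
    [[0,0,0],[-31.2,-21.3,0],1],
    [[0,0,0],[-31.2,-21.3,0],1],
    [[0,0,0],[-31.2,-21.3,0],1],
    [[0,0,0],[-31.2,-21.3,0],1],
    [[0,0,0],[-31.2,-21.3,0],1],
    [[0,0,0],[-31.2,-21.3,0],1],
    [[0,0,0],[-31.2,-21.3,0],1],
    [[0,0,0],[-31.2,-21.3,0],1],
    [[0,0,0],[-31.2,-21.3,0],1],
    [[0,0,0],[-31.2,-21.3,0],1],
    [[0,0,0],[-31.2,-21.3,0],1]
  ],
  "grip_force": 30
}}

```text
t: 1.1
tcp_pos: [0.4918, 0.1854, 0.239]
tool_rot: [0.206, 0.979, -0.0, -0.0]
force: [-0.0, -0.1, -0.8]
finger_gap: -0.002
gripper_force: 0.0
```

{"op": "play_rows", "data": {
  "rows": [
    [[0,0,0],[-31.2,-21.3,0],1],
    [[0,0,0],[-31.2,-21.3,0],1],
    [[0,0,0],[-31.2,-21.3,0],1],
    [[0,0,0],[-31.2,-21.3,0],1],
    [[0,0,0],[0,0,0],1]
  ]
}}

```text
t: 1.52
tcp_pos: [0.5759, 0.0528, 0.2392]
tool_rot: [0.209, 0.978, -0.001, 0.003]
force: [1.0, 1.2, -0.0]
finger_gap: 0.002
gripper_force: 0.0
```

{"op": "play_rows", "data": {
  "rows": [
    [[0,0,6.7],[0,0,0],1],
    [[0,0,6.7],[0,0,0],1],
    [[0,0,6.7],[0,0,0],1],
    [[0,0,6.7],[0,0,0],1],
    [[0,0,6.7],[0,0,0],1],
    [[0,0,6.7],[0,0,0],1],
    [[0,0,6.7],[0,0,0],1],
    [[0,0,6.7],[0,0,0],1],
    [[0,0,6.7],[0,0,0],1],
    [[0,0,6.7],[0,0,0],1],
    [[0,0,6.5],[0,0,0],1],
    [[0,0,0],[0,0,0],1]
  ]
}}

```text
t: 2.52
tcp_pos: [0.5707, 0.0594, 0.2389]
tool_rot: [0.751, 0.66, -0.0, -0.001]
force: [0.5, 0.4, -0.2]
finger_gap: -0.0
gripper_force: 0.0
```

```bash
cat >> h.py <<'E'
L=np.array([[.5669,.0252],[.551,-.0992],[.5348,-.2235]]);cy=np.array([.128,.9918])
def go(i,off,z):
    s=sense();M=R.from_quat(s["tool_rot"]).as_matrix();t=np.r_[L[i]+off*cy,z]
    print("t",s["t"],"tcp",s["tcp_pos"],"F",s["force"],"gap",s["finger_gap"]);print("toolx",M[:,0],"toolz",M[:,2]);print("d mm",M.T@(t-s["tcp_pos"])*1e3)
np.set_printoptions(precision=4,suppress=True)
E
python3 -c "
from h import *
go(0,.032,.115)
p,d=snapshot('wrist');cv2.imwrite('pics/w1.png',p[:,:,::-1])"
```

```text
t 2.5167 tcp [0.5707 0.0594 0.2389] F [ 0.5379  0.4117 -0.2368] gap -5.785840572526228e-05
toolx [0.1281 0.9918 0.0001] toolz [-0.0012  0.0003 -1.    ]
d mm [ -2.3884   0.7235 123.884 ]
```

View pics/w1.png

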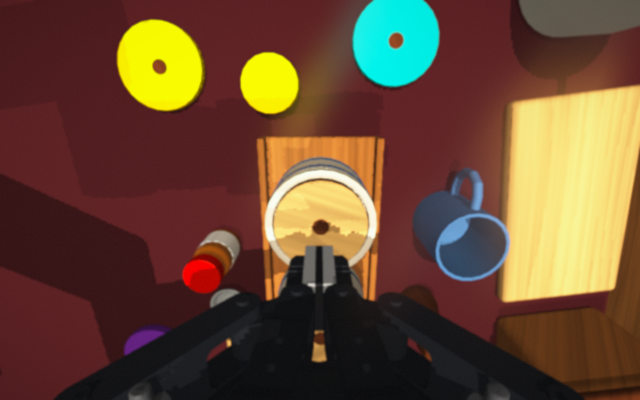

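The wrist view shows lid 1 with its dot at (320,227) and the shut fingertips near (318,250). The path down is clear, so I descend over its left edge.

{"op": "play_rows", "data": {
  "rows": [
    [[0,0,0],[-2.4,0.7,30],1],
    [[0,0,0],[0,0,30],1],
    [[0,0,0],[0,0,30],1],
    [[0,0,0],[0,0,20],1],
    [[0,0,0],[0,0,10],1],
    [[0,0,0],[0,0,4],1],
    [[0,0,0],[0,0,0],1],
    [[0,0,0],[0,0,0],1],
    [[0,0,0],[0,0,0],1]
  ]
}}

```text
t: 3.32
tcp_pos: [0.5729, 0.0564, 0.1168]
tool_rot: [0.75, 0.661, 0.001, 0.001]
force: [0.2, 0.1, 0.7]
finger_gap: 0.003
gripper_force: 0.0
```

{"op": "play_rows", "data": {
  "rows": [
    [[0,0,0],[0,0,1.5],1],
    [[0,0,0],[0,0,1.5],1],
    [[0,0,0],[0,0,1],1],
    [[0,0,0],[0,0,1],1],
    [[0,0,0],[0,0,1],1],
    [[0,0,0],[0,0,0],1],
    [[0,0,0],[0,0,0],1],
    [[0,0,0],[0,0,0],1]
  ]
}}

```text
t: 3.98
tcp_pos: [0.5718, 0.0564, 0.1093]
tool_rot: [0.751, 0.661, -0.0, -0.0]
force: [-0.4, -0.4, -0.6]
finger_gap: -0.003
gripper_force: 0.0
```

{"op": "play_rows", "data": {
  "rows": [
    [[0,0,0],[0,0,0.7],1],
    [[0,0,0],[0,0,0.7],1],
    [[0,0,0],[0,0,0.6],1],
    [[0,0,0],[0,0,0],1],
    [[0,0,0],[0,0,0],1],
    [[0,0,0],[0,0,0],1]
  ]
}}

```text
t: 4.48
tcp_pos: [0.5718, 0.0564, 0.1073]
tool_rot: [0.75, 0.661, 0.0, 0.0]
force: [0.2, -0.6, 0.3]
finger_gap: -0.001
gripper_force: 0.0
```

{"op": "play_rows", "data": {
  "rows": [
    [[0,0,0],[0,0,0.3],1],
    [[0,0,0],[0,0,0],1],
    [[0,0,0],[0,0,0],1],
    [[0,0,0],[0,0,0],1]
  ]
}}

```text
t: 4.82
tcp_pos: [0.5718, 0.0564, 0.107]
tool_rot: [0.75, 0.661, 0.0, 0.0]
force: [-0.2, -0.2, -0.8]
finger_gap: -0.001
gripper_force: 0.0
```

{"op": "play_rows", "data": {
  "rows": [
    [[0,0,0],[0,0,0.4],1],
    [[0,0,0],[0,0,0],1],
    [[0,0,0],[0,0,0],1],
    [[0,0,0],[0,0,0],1]
  ]
}}

```text
t: 5.15
tcp_pos: [0.5718, 0.0564, 0.1067]
tool_rot: [0.75, 0.661, 0.0, 0.0]
force: [-1.1, -0.2, 0.9]
finger_gap: -0.0
gripper_force: 0.5
```

{"op": "play_rows", "data": {
  "rows": [
    [[0,0,0],[0,0,0.3],1],
    [[0,0,0],[0,0,0],1],
    [[0,0,0],[0,0,0],1],
    [[0,0,0],[0,0,0],1]
  ]
}}

```text
t: 5.48
tcp_pos: [0.5718, 0.0564, 0.1065]
tool_rot: [0.75, 0.661, 0.0, 0.0]
force: [0.2, 0.7, 3.3]
finger_gap: -0.0
gripper_force: 1.3
```

{"op": "play_rows", "data": {
  "rows": [
    [[0,0,0],[0,0,0.3],1],
    [[0,0,0],[0,0,0],1],
    [[0,0,0],[0,0,0],1],
    [[0,0,0],[0,0,0],1]
  ]
}}

```text
t: 5.82
tcp_pos: [0.5719, 0.0565, 0.1062]
tool_rot: [0.75, 0.661, 0.0, 0.0]
force: [-0.8, 0.2, 4.9]
finger_gap: 0.001
gripper_force: 2.3
```

```bash
python3 -c "
from h import *
go(1,.032,.1315)
go(0,.032,.1055)"
```

```text
t 5.8167 tcp [0.5719 0.0565 0.1062] F [-0.7682  0.1735  4.8577] gap 0.0008578661758858023
toolx [ 0.1264  0.992  -0.    ] toolz [ 0.0003 -0.     -1.    ]
d mm [-125.0537   -0.9532  -25.271 ]
t 5.8167 tcp [0.5719 0.0565 0.1062] F [-0.7682  0.1735  4.8577] gap 0.0008578661758858023
toolx [ 0.1264  0.992  -0.    ] toolz [ 0.0003 -0.     -1.    ]
d mm [ 0.3585 -0.9117  0.7279]
```

Lid 1 is firm: about 5 N at 0.5 mm. Next is lid 2.

{"op": "play_rows", "data": {
  "rows": [
    [[0,0,0],[0,0,-5],1],
    [[0,0,0],[0,0,-20],1],
    [[0,0,0],[-25,0,0],1],
    [[0,0,0],[-35,-0.5,0],1],
    [[0,0,0],[-35,0,0],1],
    [[0,0,0],[-25,-0.5,0],1],
    [[0,0,0],[-5,0,10],1],
    [[0,0,0],[0,0,6],1],
    [[0,0,0],[0,0,0],1],
    [[0,0,0],[0,0,0],1],
    [[0,0,0],[0,0,0],1]
  ]
}}

```text
t: 6.73
tcp_pos: [0.5548, -0.0659, 0.1147]
tool_rot: [0.75, 0.662, -0.0, -0.0]
force: [0.6, -0.5, 0.4]
finger_gap: -0.001
gripper_force: 0.0
```

{"op": "play_rows", "data": {
  "rows": [
    [[0,0,0],[0,0,1],1],
    [[0,0,0],[0,0,1],1],
    [[0,0,0],[0,0,1],1],
    [[0,0,0],[0,0,0.5],1],
    [[0,0,0],[0,0,0],1],
    [[0,0,0],[0,0,0],1],
    [[0,0,0],[0,0,0],1]
  ]
}}

```text
t: 7.32
tcp_pos: [0.555, -0.0674, 0.1116]
tool_rot: [0.751, 0.661, 0.0, 0.0]
force: [0.0, 0.1, -0.2]
finger_gap: -0.0
gripper_force: 0.0
```

{"op": "play_rows", "data": {
  "rows": [
    [[0,0,0],[0,0,0.5],1],
    [[0,0,0],[0,0,0],1],
    [[0,0,0],[0,0,0],1],
    [[0,0,0],[0,0,0],1]
  ]
}}

```text
t: 7.65
tcp_pos: [0.555, -0.0675, 0.1111]
tool_rot: [0.751, 0.661, 0.0, 0.0]
force: [0.7, 0.7, 0.3]
finger_gap: -0.004
gripper_force: 0.2
```

{"op": "play_rows", "data": {
  "rows": [
    [[0,0,0],[0,0,0.4],1],
    [[0,0,0],[0,0,0],1],
    [[0,0,0],[0,0,0],1],
    [[0,0,0],[0,0,0],1]
  ]
}}

```text
t: 7.98
tcp_pos: [0.5551, -0.0673, 0.1107]
tool_rot: [0.751, 0.661, 0.0, 0.0]
force: [0.9, 0.8, 1.2]
finger_gap: -0.001
gripper_force: 0.6
```

{"op": "play_rows", "data": {
  "rows": [
    [[0,0,0],[0,0,0.4],1],
    [[0,0,0],[0,0,0],1],
    [[0,0,0],[0,0,0],1],
    [[0,0,0],[0,0,0],1]
  ]
}}

```text
t: 8.32
tcp_pos: [0.555, -0.0673, 0.1103]
tool_rot: [0.751, 0.661, 0.0, 0.0]
force: [-0.5, 1.9, 1.0]
finger_gap: 0.001
gripper_force: 0.8
```

{"op": "play_rows", "data": {
  "rows": [
    [[0,0,0],[0,0,0.4],1],
    [[0,0,0],[0,0,0],1],
    [[0,0,0],[0,0,0],1],
    [[0,0,0],[0,0,0],1]
  ]
}}

```text
t: 8.65
tcp_pos: [0.555, -0.0674, 0.1098]
tool_rot: [0.75, 0.661, 0.0, -0.0]
force: [0.9, 1.6, 1.3]
finger_gap: 0.002
gripper_force: 0.9
```

{"op": "play_rows", "data": {
  "rows": [
    [[0,0,0],[0,0,0.4],1],
    [[0,0,0],[0,0,0.4],1],
    [[0,0,0],[0,0,0],1],
    [[0,0,0],[0,0,0],1],
    [[0,0,0],[0,0,0],1]
  ]
}}

```text
t: 9.07
tcp_pos: [0.555, -0.0673, 0.1091]
tool_rot: [0.751, 0.661, 0.0, 0.0]
force: [0.6, 1.9, 2.7]
finger_gap: 0.001
gripper_force: 1.7
```

{"op": "play_rows", "data": {
  "rows": [
    [[0,0,0],[0,0,0.4],1],
    [[0,0,0],[0,0,0],1],
    [[0,0,0],[0,0,0],1],
    [[0,0,0],[0,0,0],1]
  ]
}}

```text
t: 9.4
tcp_pos: [0.555, -0.0673, 0.109]
tool_rot: [0.75, 0.661, 0.0, 0.0]
force: [-0.3, 2.4, 4.8]
finger_gap: -0.004
gripper_force: 2.7
```

{"op": "play_rows", "data": {
  "rows": [
    [[0,0,0],[0,0,0.3],1],
    [[0,0,0],[0,0,0],1],
    [[0,0,0],[0,0,0],1],
    [[0,0,0],[0,0,0],1]
  ]
}}

```text
t: 9.73
tcp_pos: [0.555, -0.0673, 0.1089]
tool_rot: [0.751, 0.661, 0.0, 0.0]
force: [-0.7, 3.6, 6.5]
finger_gap: -0.001
gripper_force: 3.4
```

Lid 2 sank about 2 mm under 1.5 N and then stopped, so it rocks. I release it gently and go on to lid 3.

{"op": "play_rows", "data": {
  "rows": [
    [[0,0,0],[0,0,-1],1],
    [[0,0,0],[0,0,-1],1],
    [[0,0,0],[0,0,-2],1],
    [[0,0,0],[0,0,-8],1],
    [[0,0,0],[0,0,-13],1],
    [[0,0,0],[-25,0,0],1],
    [[0,0,0],[-40,0,0],1],
    [[0,0,0],[-40,0,0],1],
    [[0,0,0],[-20,0,0],1],
    [[0,0,0],[0,0,0],1],
    [[0,0,0],[0,0,0],1]
  ]
}}

```text
t: 10.65
tcp_pos: [0.5388, -0.1928, 0.1335]
tool_rot: [0.751, 0.66, 0.0, -0.0]
force: [-0.4, 0.1, -0.7]
finger_gap: -0.002
gripper_force: 0.0
```

```bash
python3 -c "
from h import *
go(2,.032,.1085)
px={'top':(372,199),'scene':(287,225)};r={}
for n in px:
    p,d=snapshot(n);c=get_calibration(n);r[n]=(c,rays(c,[dot(p,*px[n])]))
print(tri(*r['top'],*r['scene']))"
```

```text
t 10.65 tcp [ 0.5388 -0.1928  0.1335] F [-0.3567  0.1033 -0.6768] gap -0.0017186632776614167
toolx [0.1293 0.9916 0.0001] toolz [-0.0001  0.0001 -1.    ]
d mm [ 0.9959 -0.0379 24.9932]
[[ 0.5508 -0.0996  0.103   0.0018]]
```

{"op": "play_rows", "data": {
  "rows": [
    [[0,0,0],[1,0,10],1],
    [[0,0,0],[0,0,10],1],
    [[0,0,0],[0,0,3],1],
    [[0,0,0],[0,0,1],1],
    [[0,0,0],[0,0,1],1],
    [[0,0,0],[0,0,1],1],
    [[0,0,0],[0,0,0],1],
    [[0,0,0],[0,0,0],1],
    [[0,0,0],[0,0,0],1]
  ]
}}

```text
t: 11.5
tcp_pos: [0.5394, -0.1906, 0.1076]
tool_rot: [0.751, 0.661, 0.0, 0.0]
force: [-0.4, -0.2, -0.3]
finger_gap: 0.001
gripper_force: 0.0
```

{"op": "play_rows", "data": {
  "rows": [
    [[0,0,0],[0,0,0.5],1],
    [[0,0,0],[0,0,0],1],
    [[0,0,0],[0,0,0],1],
    [[0,0,0],[0,0,0],1]
  ]
}}

```text
t: 11.83
tcp_pos: [0.5393, -0.1905, 0.1069]
tool_rot: [0.751, 0.661, 0.0, 0.0]
force: [0.0, 0.2, -0.5]
finger_gap: 0.002
gripper_force: 0.0
```

{"op": "play_rows", "data": {
  "rows": [
    [[0,0,0],[0,0,0.3],1],
    [[0,0,0],[0,0,0],1],
    [[0,0,0],[0,0,0],1],
    [[0,0,0],[0,0,0],1]
  ]
}}

```text
t: 12.17
tcp_pos: [0.5393, -0.1905, 0.1067]
tool_rot: [0.75, 0.661, -0.0, 0.0]
force: [-0.9, 0.3, 1.3]
finger_gap: -0.002
gripper_force: 0.7
```

{"op": "play_rows", "data": {
  "rows": [
    [[0,0,0],[0,0,0.3],1],
    [[0,0,0],[0,0,0],1],
    [[0,0,0],[0,0,0],1],
    [[0,0,0],[0,0,0],1]
  ]
}}

```text
t: 12.5
tcp_pos: [0.5393, -0.1905, 0.1064]
tool_rot: [0.75, 0.661, 0.0, 0.0]
force: [-0.3, 0.4, 3.5]
finger_gap: 0.0
gripper_force: 1.6
```

{"op": "play_rows", "data": {
  "rows": [
    [[0,0,0],[0,0,0.3],1],
    [[0,0,0],[0,0,0],1],
    [[0,0,0],[0,0,0],1],
    [[0,0,0],[0,0,0],1]
  ]
}}

```text
t: 12.83
tcp_pos: [0.5393, -0.1905, 0.1061]
tool_rot: [0.75, 0.661, 0.0, 0.0]
force: [-0.7, -0.2, 6.0]
finger_gap: 0.002
gripper_force: 2.5
```

Lid 3 is firm. Back to the centre of lid 2.

{"op": "play_rows", "data": {
  "rows": [
    [[0,0,0],[0,0,-5],1],
    [[0,0,0],[0,0,-20],1],
    [[0,0,0],[25,0,0],1],
    [[0,0,0],[40,0,0],1],
    [[0,0,0],[27,0,0],1],
    [[0,0,0],[0,0,0],1],
    [[0,0,0],[0,0,0],1],
    [[0,0,0],[0,0,0],1]
  ]
}}

```text
t: 13.5
tcp_pos: [0.5511, -0.0994, 0.1308]
tool_rot: [0.75, 0.661, -0.0, 0.0]
force: [-0.3, -0.5, -0.5]
finger_gap: -0.003
gripper_force: 0.0
```

```bash
python3 -c "
from h import *
go(1,0,.1125)"
```

```text
t 13.5 tcp [ 0.5511 -0.0994  0.1308] F [-0.3043 -0.5217 -0.4839] gap -0.0026600888849178917
toolx [ 0.1258  0.9921 -0.0004] toolz [ 0.0001 -0.0004 -1.    ]
d mm [ 0.1854 -0.1043 18.2598]
```

{"op": "play_rows", "data": {
  "rows": [
    [[0,0,0],[0,0,10],1],
    [[0,0,0],[0,0,7],1],
    [[0,0,0],[0,0,1],1],
    [[0,0,0],[0,0,1],1],
    [[0,0,0],[0,0,0.7],1],
    [[0,0,0],[0,0,0],1],
    [[0,0,0],[0,0,0],1],
    [[0,0,0],[0,0,0],1]
  ]
}}

```text
t: 14.17
tcp_pos: [0.5511, -0.0993, 0.1112]
tool_rot: [0.751, 0.661, 0.0, 0.0]
force: [-0.4, 0.1, -0.2]
finger_gap: 0.001
gripper_force: 0.0
```

{"op": "play_rows", "data": {
  "rows": [
    [[0,0,0],[0,0,0.5],1],
    [[0,0,0],[0,0,0.5],1],
    [[0,0,0],[0,0,0],1],
    [[0,0,0],[0,0,0],1],
    [[0,0,0],[0,0,0],1]
  ]
}}

```text
t: 14.58
tcp_pos: [0.5512, -0.0993, 0.1111]
tool_rot: [0.75, 0.661, 0.0, 0.0]
force: [-1.1, 0.0, 5.7]
finger_gap: -0.005
gripper_force: 3.0
```

{"op": "play_rows", "data": {
  "rows": [
    [[0,0,0],[0,0,0.5],1],
    [[0,0,0],[0,0,0.5],1],
    [[0,0,0],[0,0,0],1],
    [[0,0,0],[0,0,0],1],
    [[0,0,0],[0,0,0],1]
  ]
}}

```text
t: 15.0
tcp_pos: [0.5512, -0.0993, 0.1109]
tool_rot: [0.75, 0.661, 0.0, 0.001]
force: [-3.0, 0.6, 11.3]
finger_gap: -0.004
gripper_force: 5.5
```

{"op": "play_rows", "data": {
  "rows": [
    [[0,0,0],[0,0,0.5],1],
    [[0,0,0],[0,0,0.5],1],
    [[0,0,0],[0,0,0],1],
    [[0,0,0],[0,0,0],1],
    [[0,0,0],[0,0,0],1]
  ]
}}

```text
t: 15.42
tcp_pos: [0.5513, -0.0993, 0.1101]
tool_rot: [0.75, 0.661, 0.0, 0.001]
force: [-2.6, 1.0, 12.0]
finger_gap: 0.004
gripper_force: 6.2
```

{"op": "play_rows", "data": {
  "rows": [
    [[0,0,0],[0,0,0.5],1],
    [[0,0,0],[0,0,0],1],
    [[0,0,0],[0,0,0],1],
    [[0,0,0],[0,0,0],1]
  ]
}}

```text
t: 15.75
tcp_pos: [0.5512, -0.0993, 0.1096]
tool_rot: [0.75, 0.661, 0.0, 0.001]
force: [-3.7, 0.2, 12.4]
finger_gap: 0.002
gripper_force: 6.3
```

{"op": "play_rows", "data": {
  "rows": [
    [[0,0,0],[0,0,0.5],1],
    [[0,0,0],[0,0,0.5],1],
    [[0,0,0],[0,0,0.5],1],
    [[0,0,0],[0,0,0.5],1],
    [[0,0,0],[0,0,0],1],
    [[0,0,0],[0,0,0],1],
    [[0,0,0],[0,0,0],1]
  ]
}}

```text
t: 16.33
tcp_pos: [0.5512, -0.0993, 0.1076]
tool_rot: [0.75, 0.661, 0.0, 0.001]
force: [-2.6, -0.3, 13.2]
finger_gap: -0.003
gripper_force: 6.3
```

{"op": "play_rows", "data": {
  "rows": [
    [[0,0,0],[0,0,0.5],1],
    [[0,0,0],[0,0,0.5],1],
    [[0,0,0],[0,0,0],1],
    [[0,0,0],[0,0,0],1],
    [[0,0,0],[0,0,0],1]
  ]
}}

```text
t: 16.75
tcp_pos: [0.5513, -0.0993, 0.1067]
tool_rot: [0.75, 0.661, 0.0, 0.001]
force: [-2.6, 0.7, 13.3]
finger_gap: -0.003
gripper_force: 6.7
```

{"op": "play_rows", "data": {
  "rows": [
    [[0,0,0],[0,0,0.5],1],
    [[0,0,0],[0,0,0.5],1],
    [[0,0,0],[0,0,0.5],1],
    [[0,0,0],[0,0,0.5],1],
    [[0,0,0],[0,0,0],1],
    [[0,0,0],[0,0,0],1],
    [[0,0,0],[0,0,0],1]
  ]
}}

```text
t: 17.33
tcp_pos: [0.5513, -0.0993, 0.1058]
tool_rot: [0.75, 0.661, 0.0, 0.001]
force: [-3.6, 1.0, 21.2]
finger_gap: -0.002
gripper_force: 10.0
```

{"op": "play_rows", "data": {
  "rows": [
    [[0,0,0],[0,0,0.5],1],
    [[0,0,0],[0,0,0.5],1],
    [[0,0,0],[0,0,0],1],
    [[0,0,0],[0,0,0],1],
    [[0,0,0],[0,0,0],1]
  ]
}}

```text
t: 17.75
tcp_pos: [0.5513, -0.0993, 0.1053]
tool_rot: [0.75, 0.661, 0.0, 0.001]
force: [-5.3, 1.0, 23.4]
finger_gap: -0.001
gripper_force: 11.8
```

Lid 2 is pressed onto its seal at 23 N. I release it, lift away and check.

{"op": "play_rows", "data": {
  "rows": [
    [[0,0,0],[0,0,-2],1],
    [[0,0,0],[0,0,-3],1],
    [[0,0,0],[0,0,-5],1],
    [[0,0,0],[0,0,-20],1],
    [[0,0,0],[0,0,-35],1],
    [[0,0,0],[0,0,-35],1],
    [[0,0,0],[0,0,-20],1],
    [[0,0,0],[0,0,0],1],
    [[0,0,0],[0,0,0],1]
  ]
}}

```text
t: 18.5
tcp_pos: [0.5515, -0.0993, 0.2228]
tool_rot: [0.75, 0.661, 0.001, 0.001]
force: [-0.5, 0.2, -1.1]
finger_gap: -0.003
gripper_force: 0.0
```

```bash
python3 -c "
from h import *
p,d=snapshot('scene');cv2.imwrite('pics/s2.png',p[:,:,::-1]);c=get_calibration('scene')
for a in [(328,199),(287,226),(240,257)]:
    u,v=dot(p,*a,r=8);uv=[(u,v),(u-12,v),(u+12,v),(u,v-8),(u,v+8)]
    r=rays(c,uv);print(u,v,np.array([c['xyz'][2]+np.median(d[int(y)-1:int(y)+2,int(x)-1:int(x)+2])*q[2] for (x,y),q in zip(uv,r)]))
print(sense()['t'],sense()['force'])"
```

```text
327.9392156862745 198.13480392156862 [0.0997 0.0992 0.0987 0.0994 0.0987]
286.1298139333622 225.83600173085244 [0.0976 0.0979 0.0985 0.0974 0.097 ]
239.6064652143359 256.0302178496135 [0.0984 0.0983 0.0998 0.0995 0.0999]
18.55 [0.0219 0.4435 0.4113]
```

View pics/s2.png

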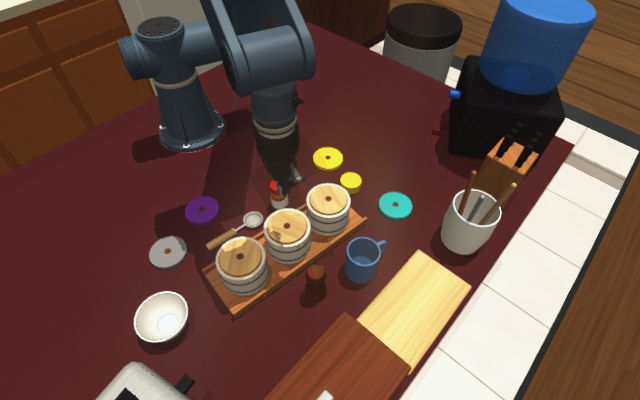

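The scene view shows lid 2 (dot at (286,226)) level at about 98 mm, in line with the others. Nothing else has moved and the arm is clear.

```bash
python3 -c "
from station import *
print(sign_off())"
```

```text
the job is handed in; nothing more can be done
None
```

I pressed all three lids gently from left to right and found that the middle one (lid_2) rocked. I then pressed it home at about 23 N; it now sits level with the others, nothing else looked moved in the last picture, and the job is handed in.

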